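# Wedge the rocking desk cabinet

## Robot

A 6-joint arm with a two-finger parallel gripper is mounted at the origin on the work surface. World frame = base frame: x ahead of the robot, y to its left, z up, the work surface at z = 0. Lengths are in mm, angles in rad, forces in N, time in s.
With the tool pointing down it reaches from about 350 to 875 mm from the base axis. Payload 4.2 kg.
Tool frame: the origin (TCP) lies on the centre line of the jaws, within the pads' length; the fingertips stand 14 mm ahead of it and the grasp point (between the pads) lies 5 mm behind it (tcp_to_tips is the distance from the TCP to the fingertips, in mm); z points along the fingers, y is the direction in which the jaws open and shut (so a half turn about z gives the same grasp; the last joint's range is limited). The gripper opens to 85 mm and grips with 20 to 120 N. Pads are 22 mm wide; open, the fingers measure 114 mm over their backs; the gripper's body (76 mm by 85 mm) begins 54 mm behind the grasp point. The pads swing forward as they close: fully open they stand 13 mm farther back than shut.
Start: joints at [-0.951, 0.385, 0.008, 0, -1.194, -0.259], TCP at [220.653, -584.732, 245.312] pointing down, gripper open.
Joint ranges: [-3.14, 3.14], [-1.21, 2.06], [-1.07, 1.41], [-3.16, 2.05], [-2.99, -0.16], [-3.1, 3.1]. Speed limits (rad/s): [2.79, 2.79, 3.14, 3.14, 3.14, 3.14].

## Interface

Orientations are given as a unit quaternion [x, y, z, w].
In Python, from bench import read_state, get_image, job_done, tcp_to_tips gives the robot as it stands. The module is installed in compiled form; this text tells all that it offers.
- The arm moves only by the tool play_rows, never from a script. Its argument "targets" is a list of rows, each an object of numbers: "gripper": the gripper's target within -1 to 1 (shut at 1, half-way at 0, fully open at -1); "tx", "ty", "tz": the shift along the tool's x, y, z scaled (see below); "spin": the turn about the tool's z scaled (see below). A call has 1 to 12 rows; each row is the pose to reach, as a shift and turn from the pose commanded when the call began, along the tool's axes at that moment; what a row does not reach only later rows make up. The controller multiplies each number of a shift by 0.25 m and each number of a turn by pi/4 rad. A row lasts 1/8 s, in which the tool goes at most 62.5 mm and 10.7 degrees, less where a joint would pass 70% of its speed; a pose out of reach is approached as far as the arm can. A call with a number of a shift or a turn outside -1 to 1 is refused whole. A call with a gripper value outside its range is refused whole. The fingers move at their own pace and stop on an object; the grip force is fixed at half the most. Time passes only in rows, so rows that repeat a pose let the fingers close. It gives the time, the measured TCP pose, the force and the opening at its end, in the units of the state.
- read_state(): the state, without advancing time (a new reading comes with each control period).
- get_image(name): name is "scene" or "top"; returns a dict with "frame" (400x640x3 uint8, red, green, blue), "depth" (400x640 float32, mm along the optical axis (not along the pixel's ray), 0 where there is no reading), "mtx" (3x3 intrinsics, pixels), "k1" (the pictures are not rectified: a ray, as slopes to the right and down, at radius r is drawn at 1 + k1 r^2 times it, then the intrinsics apply), "world_to_cam" (4x4, takes a point from world to camera coordinates). Camera axes: x right, y up, looking along -z (the intrinsics and any distortion apply to the point x, -y, -z); pixel columns grow to the right and rows downward; lengths in mm; the calibration is good to about 2 mm. A picture is of the moment at which its call begins.
- job_done(): hands the job in, once; it reports no verdict.
The state is a dict: "clock": time; "joints": joint angles; "joint_vel": joint speeds; "joint_efforts": joint torques, N m; "position": TCP position; "ee_rot": TCP orientation; "contact_force": force on the tool from outside, world axes, zero at the start; "wrist_torque": the same for the moment, N m; "gripper_width": finger opening in mm.
Only numpy, scipy, OpenCV 4.12 (cv2) and the standard library are available. Lean on these libraries where they do the work, as an engineer would, in place of code of your own. Each camera call takes 0.05 s, during which the arm holds its last target.

## Task

The drawer cabinet on the desk rocks because its front right rubber foot (drawer side, on the robot's right) is worn short: line up the wooden wedge and push it, thin end first, under that foot with your fingertips until it is snug and the cabinet stands level. Then press down firmly on the cabinet's top right above that foot for about a second to feel that it no longer rocks (if it does, push the wedge in further and test again), and leave the wedge in place. Only push and press: pick nothing up, do not shove the cabinet out of its place, and leave the tin on top and the other things where they are.

Things in the scene. Friction and masses are not known exactly. Their poses are not given: they have to be found in the camera images.
- cabinet: Cream steel A4 desktop drawer cabinet, two blue-grey drawer fronts with steel pulls (13 mm proud), about 2.2 kg: 300 deep (x), 250 wide (y), 131 high with its four black domed rubber feet (22 across, 16 high, centres 22 mm in from each edge). Origin on the desk under its middle; z up, the drawer fronts on its -x side face the robot, +y is its left seen from the robot.
- worn_foot (a point): Lowest point of the worn front right (-x, -y) foot, a dome of 11 mm radius, 22 mm in from the front and right faces. It hangs 4 to 8 mm above the desk (how much is not known): the cabinet stands on the other three, tips down onto it under 1 to 5 N pressed above it and tips back when let go.
- press_point (a point): Point on the cabinet's flat top, right above the worn foot, 131 mm above the desk, 22 mm in from the front and right edges: press down here, with about 10 N.
- wedge: Loose pale wooden wedge, 140 long, 45 wide, 22 high at the heel, 2 at the toe, about 60 g, flat on the desk to the right of the cabinet, toe roughly towards the worn foot. Origin in the middle of its underside, x to the toe, z up; height at x: 12 mm - x/7. It slides freely until the foot meets its slope, then resists: 3 to 5 N is snug, more begins to shove the cabinet along. It does not slip back.
- wedge_heel (a point): Centre of the wedge's upright heel face (45 wide x 22 high), 70 mm behind its middle, 11 mm above the desk.
- wedge_toe (a point): Middle of the wedge's thin end, at the desk.
- wedge_slope (a point): Middle of the wedge's sloping upper face, 12 mm above the desk; its z axis stands square out of the slope, its x axis points down the slope to the toe.
- pill_bottle: Small white medicine bottle with a blue label, 42 across, 82 high. Origin in the middle of its underside.
- vitamin_bottle: Larger white bottle with a blue label, 68 across, 135 high, in front of the cabinet. Origin in the middle of its underside.
- tea_tin: Dark blue tea tin with a steel lid, 73 across, 96 high, standing near the middle of the cabinet's top. Origin in the middle of its underside.
- mug: White mug, 80 across, 92 high. Origin in the middle of its underside.
- snack_box: Clear plastic box with yellow snacks, 170 x 110 x 55, out on the right. Origin in the middle of its underside.
- stapler: Black stapler, 125 x 30 x 50, to the right. Origin in the middle of its underside.
- mouse: Black computer mouse, about 105 x 60 x 36, to the left. Origin in the middle of its underside.
Things that resemble listed ones, but are neither listed nor needed, are in the scene too. Of the things that look like the wedge, the smallest one is meant.

How it is judged:
By the outcome, as a careful person would: the job done as asked, in the order asked, and still so for the second after the job is handed in, with the robot touching nothing.
It also fails if it takes over 54 s, if anything falls off the work surface, if the arm or the gripper's body presses on something with over 40 N, if the wrist force passes 120 N, or if a joint passes its speed limit or range.

## Working session

There is one attempt and no reset: what is moved stays moved. The work goes in short steps, Python scripts to look and compute and a tool call to move; the robot and the scene stay as the last step left them, time stands still between calls to the robot, and variables do not carry over. Pictures are saved under pics/ and viewed, and the job is handed in when it is done.

Besides the shell and the picture viewer there is one more tool, called after "Request:" as a command line: name --argument value ..., lists and objects as JSON in quotes. play_rows: Moves the arm, as the interface text tells. Its arguments: {"type":"object","properties":{"targets":{"type":"array","items":{"type":"object","properties":{"gripper":{"type":"number"},"tx":{"type":"number","minimum":-1,"maximum":1},"ty":{"type":"number","minimum":-1,"maximum":1},"tz":{"type":"number","minimum":-1,"maximum":1},"spin":{"type":"number","minimum":-1,"maximum":1}}}}},"required":["targets"]}

```bash
mkdir -p pics; cat > h.py <<'E'
import numpy as np, cv2
from bench import read_state, get_image, job_done, tcp_to_tips
def save(im,name,crop=None,s=1):
    f=im["frame"][:,:,::-1]
    if crop: f=f[crop[1]:crop[3],crop[0]:crop[2]]
    cv2.imwrite("pics/"+name,cv2.resize(f,None,fx=s,fy=s,interpolation=cv2.INTER_CUBIC))
def px2w(im,uv,depth=None):
    uv=np.atleast_2d(np.array(uv,float)); K=im["mtx"]
    out=[]
    for u,v in uv:
        d=np.array([(u-K[0,2])/K[0,0],(v-K[1,2])/K[1,1]]); s=d.copy()
        for _ in range(20): s=d/(1+im["k1"]*(s@s))
        out.append(s)
    s=np.array(out)
    return s
def ray(im,uv):
    s=px2w(im,uv); M=np.linalg.inv(im["world_to_cam"])
    d=np.c_[s[:,0],-s[:,1],-np.ones(len(s))]@M[:3,:3].T
    return M[:3,3],d
def onz(im,uv,z):
    o,d=ray(im,uv); return o+d*((z-o[2])/d[:,2])[:,None]
def dep(im,uv):
    o,d=ray(im,uv); return np.array([o+dd*im["depth"][int(round(v)),int(round(u))] for dd,(u,v) in zip(d,np.atleast_2d(uv))])
def cloud(im):
    H,W=im["depth"].shape; u,v=np.meshgrid(np.arange(W),np.arange(H)); K=im["mtx"]
    d=np.stack([(u-K[0,2])/K[0,0],(v-K[1,2])/K[1,1]],-1); s=d.copy()
    for _ in range(20): s=d/(1+im["k1"]*(s**2).sum(-1,keepdims=True))
    M=np.linalg.inv(im["world_to_cam"]); D=im["depth"][...,None]
    c=np.concatenate([s[...,:1]*D,-s[...,1:]*D,-D],-1); P=c@M[:3,:3].T+M[:3,3]
    P[im["depth"]==0]=np.nan; return P
def w2px(im,p):
    p=np.atleast_2d(p); c=p@im["world_to_cam"][:3,:3].T+im["world_to_cam"][:3,3]
    s=np.c_[c[:,0]/-c[:,2],-c[:,1]/-c[:,2]]; s=s*(1+im["k1"]*(s**2).sum(1,keepdims=True)); K=im["mtx"]
    return np.c_[s[:,0]*K[0,0]+K[0,2],s[:,1]*K[1,1]+K[1,2]]
E
python3 - <<'E'
from h import *
np.set_printoptions(suppress=True,precision=2)
print(read_state(), tcp_to_tips() if callable(tcp_to_tips) else tcp_to_tips)
for n in("scene","top"):
    im=get_image(n); save(im,n+"0.png",s=1.25); print(im["mtx"],im["k1"],np.linalg.inv(im["world_to_cam"]))
E
```

```text
{'clock': 0.0, 'joints': array([-0.95,  0.39,  0.01, -0.  , -1.19, -0.26]), 'joint_vel': array([-0.,  0., -0.,  0.,  0., -0.]), 'joint_efforts': array([  0.  , -39.23,  18.84,   4.19,  -0.  ,   0.  ]), 'position': array([ 220.47, -584.22,  244.21]), 'ee_rot': array([-0.18,  0.98,  0.  , -0.  ]), 'contact_force': array([ 0.69, -0.42, -0.44]), 'wrist_torque': array([ 0.02, -0.02,  0.  ]), 'gripper_width': 85.48032846557817} 14.0
[[401.79   0.   314.6 ]
 [  0.   401.79 200.47]
 [  0.     0.     1.  ]] -0.0468207721905804 [[   0.28   -0.71    0.64 1220.27]
 [   0.96    0.2    -0.2  -238.85]
 [   0.01    0.67    0.74  922.08]
 [   0.      0.      0.      1.  ]]
[[479.44   0.   322.41]
 [  0.   479.44 201.45]
 [  0.     0.     1.  ]] -0.08813666489970717 [[   0.01    1.     -0.07  451.86]
 [  -1.      0.01    0.02   -0.87]
 [   0.02    0.07    1.   1625.91]
 [   0.      0.      0.      1.  ]]
```

View pics/scene0.png

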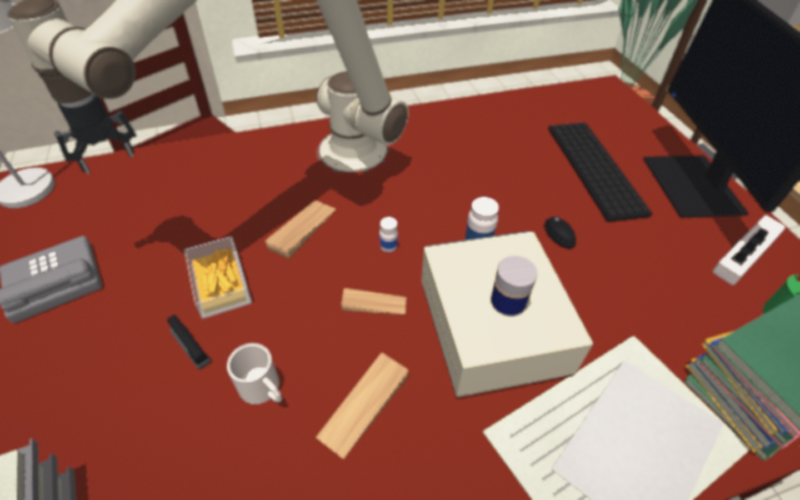

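View pics/top0.png

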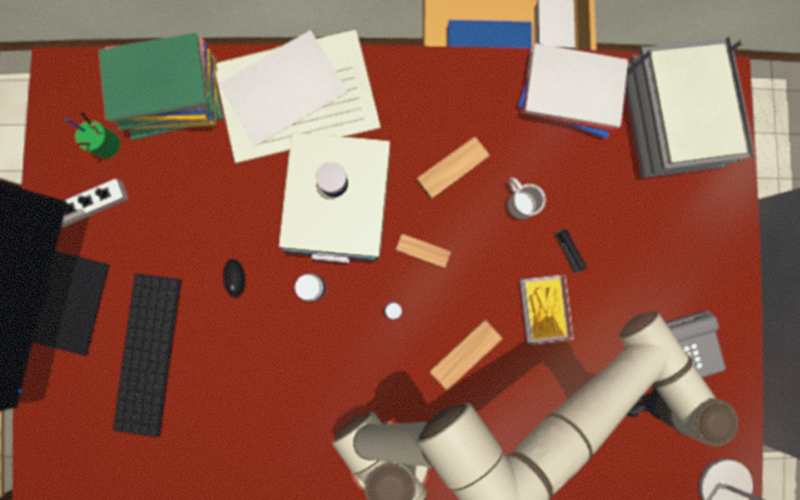

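The three wedge-like pieces in the 800-px top view are at (453,167), (466,354) and (423,250). The one at (423,250), at (374,301) in the scene view, is the smallest and lies just right of the cabinet's front right corner, so it fits. I'll confirm with enlarged crops and measure.

```bash
python3 - <<'E'
from h import *
np.set_printoptions(suppress=True,precision=1)
t=get_image("top"); s=get_image("scene")
a=t["frame"][80:260,210:370,::-1]; b=s["frame"][170:310,240:440,::-1]
cv2.imwrite("pics/c_top.png",cv2.resize(a,None,fx=3.3,fy=3.3,interpolation=cv2.INTER_CUBIC))
cv2.imwrite("pics/c_sc.png",cv2.resize(b,None,fx=4,fy=4,interpolation=cv2.INTER_CUBIC))
for n,im in(("t",t),("s",s)):
    P=cloud(im); f=cv2.cvtColor(im["frame"],cv2.COLOR_RGB2HSV).astype(int)
    # wood: hue 8-20, V high, S mid
    m=((f[...,0]>8)&(f[...,0]<22)&(f[...,2]>140)&(f[...,1]>50)&(f[...,1]<190)).astype(np.uint8)
    k,l,st,c=cv2.connectedComponentsWithStats(m)
    for i in range(1,k):
        if st[i,4]>150:
            q=P[l==i]; print(n,st[i],np.nanmedian(q,0),cv2.minAreaRect(q[~np.isnan(q[:,0])][:,:2].astype(np.float32)),np.nanpercentile(q[:,2],[2,50,98]))
    dm=P[(f[...,0]<6)&(f[...,1]>180)]; dm=dm[~np.isnan(dm[:,0])];dm=dm[(abs(dm[:,0]-500)<250)&(abs(dm[:,1]+100)<300)]; print("desk",np.percentile(dm[:,2],[5,50,95]))
    q=P[(abs(P[...,2]-131)<6)&(abs(P[...,0]-620)<300)&(abs(P[...,1])<300)]; print("cabtop",np.median(q,0),cv2.minAreaRect(q[:,:2].astype(np.float32)))
E
```

```text
t [ 339    0   92   39 1930] [1344.2 -233.  -198.7] ((1263.074462890625, -276.37188720703125), (367.9970703125, 280.5524597167969), 88.99972534179688) [-208.9 -198.7  -75.2]
t [471   0   7  41 227] [1276.7 -601.1  -81.5] ((1334.2501220703125, -658.9559326171875), (111.24651336669922, 416.37249755859375), 50.70205307006836) [-649.8  -81.5  -70.3]
t [274  36  38  92 173] [905.8  65.6   1.7] ((967.373046875, 100.54302978515625), (341.1258239746094, 115.81586456298828), 16.298816680908203) [ -7.2   1.7 131.7]
t [171  56  62 106 202] [843.2 439.8   1.7] ((863.6143188476562, 391.9437561035156), (433.0047912597656, 132.5238494873047), 43.27225112915039) [ -6.1   1.7 133.2]
t [ 334  109   58   50 1216] [ 797.8 -165.7   16.4] ((801.478271484375, -168.33482360839844), (73.60710144042969, 207.13067626953125), 36.84431457519531) [-3.2 16.4 34.5]
t [317 187  44  28 649] [568.5 -85.1  10.1] ((568.699462890625, -86.74451446533203), (147.43280029296875, 52.6662712097168), 69.68518829345703) [-4.4 10.1 24.1]
t [421 222  34  51 200] [ 354.6 -438.1   16.1] ((411.8548889160156, -416.86163330078125), (16
[... 689 characters left out ...]
3438), 12.9534273147583) [ -1.2   3.3 133.8]
s [ 152  199   45   52 1344] [ 435.2 -408.9   34.6] ((412.1337585449219, -416.2818298339844), (178.38002014160156, 103.71532440185547), 6.763652324676514) [ 4.7 34.6 56.6]
s [273 230  52  22 843] [569.4 -87.7  12.3] ((558.7720947265625, -82.34895324707031), (146.07826232910156, 68.2901382446289), 70.82856750488281) [ 0.5 12.3 24.3]
s [ 253  282   74   85 2498] [ 802.6 -170.3   17.1] ((789.5465087890625, -163.36492919921875), (78.96440124511719, 220.64024353027344), 38.06440353393555) [ 0.7 17.1 32.2]
desk [-1.3  1.6  4.7]
cabtop [736.  125.6 132.1] ((641.150146484375, 151.7826385498047), (252.35861206054688, 419.31512451171875), 85.10206604003906)
```

View pics/c_top.png

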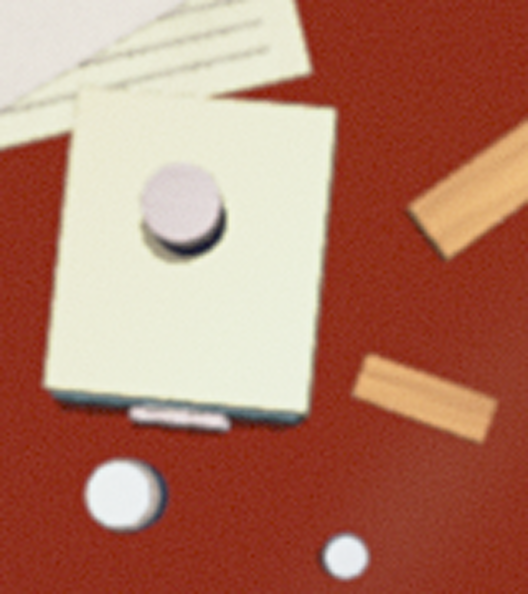

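View pics/c_sc.png

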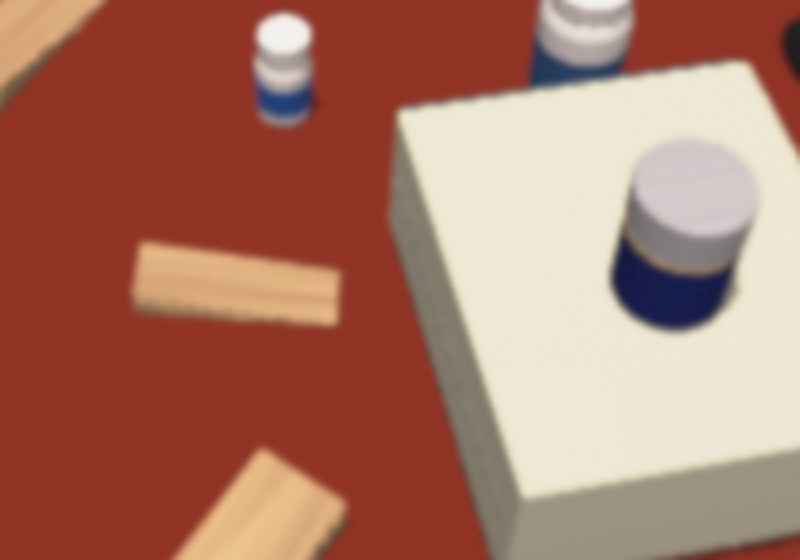

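```bash
python3 - <<'E'
from h import *
from scipy.optimize import minimize
np.set_printoptions(suppress=True,precision=2)
ims={n:get_image(n) for n in("top","scene")}
def rect(pts): return np.array(pts,float)
def iou(im,poly3,mask,up=4):
    q=w2px(im,poly3); m=np.zeros((400,640),np.uint8)
    cv2.fillPoly(m,[cv2.convexHull(np.round(q*16).astype(np.int32))],1,shift=4,lineType=8)
    return (m&mask).sum()/max(1,(m|mask).sum())
def masks():
    out={}
    for n,im in ims.items():
        f=cv2.cvtColor(im["frame"],cv2.COLOR_RGB2HSV).astype(int)
        P=cloud(im)
        nd=~((f[...,0]<6)|(f[...,0]>172))
        m=((f[...,0]>7)&(f[...,0]<25)&(f[...,1]>40)&(f[...,1]<200)&(f[...,2]>60)).astype(np.uint8)
        roi=np.zeros_like(m)
        if n=="top": roi[180:222,310:368]=1
        else: roi[225:258,268:330]=1
        out[n,"w"]=m&roi
        top=((abs(P[...,2]-131)<12)&(f[...,1]<60)&(f[...,2]>150)).astype(np.uint8)
        k,l,st,c=cv2.connectedComponentsWithStats(top); i=1+np.argmax(st[1:,4]); 
        z=(l==i).astype(np.uint8); c,_=cv2.findContours(z,cv2.RETR_EXTERNAL,cv2.CHAIN_APPROX_NONE)
        h=cv2.convexHull(max(c,key=cv2.contourArea)); z[:]=0; cv2.fillPoly(z,[h],1); out[n,"c"]=z
    return out
M=masks()
for k,v in M.items(): print(k,v.sum())
cv2.imwrite("pics/m.png",np.hstack([M["top","w"][150:250,250:400],M["scene","w"][190:290,230:380],M["top","c"][80:220,200:350][:100],M["scene","c"][170:270,320:470]])*255)
def Rz(a): return np.array([[np.cos(a),-np.sin(a),0],[np.sin(a),np.cos(a),0],[0,0,1]])
W=np.array([[-70,s,z] for s in(-22.5,22.5) for z in(0,22)]+[[70,s,z] for s in(-22.5,22.5) for z in(0,2)],float)
C=np.array([[a,b,131] for a in(-150,150) for b in(-125,125)],float)
def fit(mod,key,x0,names):
    f=lambda x:-sum(iou(ims[n],mod@Rz(x[2]).T+[x[0],x[1],0],M[n,key]) for n in names)
    best=None
    for st in (1,.3):
        r=minimize(f,x0 if best is None else best.x,method="Nelder-Mead",options=dict(initial_simplex=np.array([x0 if best is None else best.x]*4)+st*np.array([[0,0,0],[10,0,0],[0,10,0],[0,0,.1]]),maxiter=400)); best=r
    return best.x,-best.fun/len(names)
for names in(("top",),("scene",),("top","scene")):
    print(names,"wedge",*[fit(W,"w",[568,-86,y],names) for y in (1.92,1.92-np.pi)],"cab",fit(C,"c",[640,85,-.08],names))
# height profile along wedge axis
for n in ims:
    P=cloud(ims[n]); q=P[M[n,"w"]>0]; q=q[~np.isnan(q[:,0])]
    for y in (1.92,):
        a=(q[:,:2]-[568,-86])@[np.cos(y),np.sin(y)]; print(n,[ (c,np.median(q[abs(a-c)<12,2]).round(1)) for c in(-55,-30,0,30,55)])
    v=ims[n]
E
```

```text
('top', 'w') 667
('top', 'c') 7509
('scene', 'w') 888
('scene', 'c') 10127
('top',) wedge (array([569.05, -83.67,   1.2 ]), np.float64(0.9450222882615156)) (array([567.53, -88.53,  -1.91]), np.float64(0.9374068554396423)) cab (array([701.67, 145.02,  -0.08]), np.float64(0.9868351764086362))
('scene',) wedge (array([566.37, -82.16,   1.22]), np.float64(0.9721603563474388)) (array([565.71, -82.59,  -1.97]), np.float64(0.8782051282051282)) cab (array([704.55, 144.38,  -0.09]), np.float64(0.9883207380508391))
('top', 'scene') wedge (array([566.77, -83.87,   1.22]), np.float64(0.9269534551986475)) (array([567.15, -84.97,  -1.91]), np.float64(0.8771394449857004)) cab (array([701.84, 145.04,  -0.08]), np.float64(0.9807340578396042))
top [(-55, np.float64(19.8)), (-30, np.float64(17.9)), (0, np.float64(10.6)), (30, np.float64(5.9)), (55, np.float64(3.3))]
scene [(-55, np.float64(20.3)), (-30, np.float64(18.6)), (0, np.float64(13.1)), (30, np.float64(7.9)), (55, np.float64(4.6))]
```

View pics/m.png

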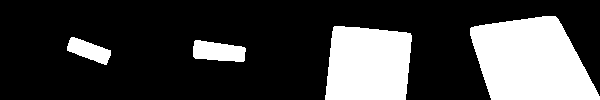

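The view confirms it. The smallest wedge is at about (567,-84) with yaw 1.215, thick end at -y and toe towards the cabinet. The cabinet is at about (702,145) with yaw -0.083, so the worn foot is at about (566,53). The wedge needs turning about +16° first, by nudging its +x side near the toe. Then I push the heel.

Request:
play_rows --targets '[{"gripper":1,"tx":-1,"ty":0.57,"tz":0,"spin":-1},{"gripper":1,"tx":-1,"ty":0.57,"tz":0,"spin":-1},{"gripper":1,"tx":-1,"ty":0.57,"tz":0,"spin":-1},{"gripper":1,"tx":-1,"ty":0.57,"tz":0,"spin":-1},{"gripper":1,"tx":-1,"ty":0.57,"tz":0,"spin":-1},{"gripper":1,"tx":-1,"ty":0.57,"tz":0,"spin":-1},{"gripper":1,"tx":-1,"ty":0.57,"tz":0,"spin":-1}]'

```text
clock: 1.18
position: [404.1, -363.3, 245.3]
ee_rot: [-0.542, 0.84, 0.0, -0.0]
contact_force: [-1.0, -0.2, 0.6]
gripper_width: 0.1
```

```bash
cat >> h.py <<'E'
from scipy.spatial.transform import Rotation as R
def go(target,jaw=None):
    s=read_state(); Q=R.from_quat(s["ee_rot"]).as_matrix(); d=np.array(target)-s["position"]
    print("clk",s["clock"],"pos",s["position"].round(1),"F",s["contact_force"].round(1),"w",round(s["gripper_width"],1))
    a=np.arctan2(Q[1,1],Q[0,1]); print("jaw",round(a,3),"tx,ty,tz",(Q.T@d/250).round(3),"z",Q[:,2].round(3))
    if jaw is not None: print("spin",round(-(((jaw-a+np.pi)%(2*np.pi))-np.pi)/(np.pi/4),3))
E
python3 -c "
from h import *
go([632,-84,245],3.06)"
```

```text
clk 1.175 pos [ 404.1 -363.3  245.3] F [-1.  -0.2  0.6] w 0.1
jaw 2.717 tx,ty,tz [-1.394e+00 -3.700e-01  1.000e-03] z [-0. -0. -1.]
spin -0.437
```

Request:
play_rows --targets '[{"gripper":1,"tx":-1,"ty":-0.27,"tz":0,"spin":-0.44},{"gripper":1,"tx":-1,"ty":-0.27,"tz":0,"spin":-0.44},{"gripper":1,"tx":-1,"ty":-0.27,"tz":0,"spin":-0.44},{"gripper":1,"tx":-1,"ty":-0.27,"tz":0,"spin":-0.44},{"gripper":1,"tx":-1,"ty":-0.27,"tz":0,"spin":-0.44},{"gripper":1,"tx":-1,"ty":-0.27,"tz":0,"spin":-0.44}]'

```text
clock: 1.92
position: [568.5, -163.9, 244.8]
ee_rot: [-0.678, 0.735, 0.0, -0.0]
contact_force: [-0.4, -0.4, -0.8]
gripper_width: 0.1
```

```bash
python3 -c "
from h import *
go([632,-84,65],3.06)"
```

```text
clk 1.925 pos [ 568.5 -163.9  244.8] F [-0.4 -0.4 -0.8] w 0.1
jaw 3.062 tx,ty,tz [-0.339 -0.229  0.719] z [-0.001 -0.    -1.   ]
spin 0.002
```

Request:
play_rows --targets '[{"gripper":1,"tx":-0.34,"ty":-0.23,"tz":0.2},{"gripper":1,"tx":-0.34,"ty":-0.23,"tz":0.4},{"gripper":1,"tx":-0.34,"ty":-0.23,"tz":0.6},{"gripper":1,"tx":-0.34,"ty":-0.23,"tz":0.72},{"gripper":1,"tx":-0.34,"ty":-0.23,"tz":0.8},{"gripper":1,"tx":-0.34,"ty":-0.23,"tz":0.84},{"gripper":1,"tx":-0.34,"ty":-0.23,"tz":0.84}]'

```text
invalid input
```

```bash
python3 -c "
from h import *
go([632,-84,18],3.06)
for n,c in (('scene',(240,130,400,270)),('top',(270,130,400,240))): save(get_image(n),'a_'+n+'.png',c,4)"
```

```text
clk 1.925 pos [ 568.5 -163.9  244.8] F [-0.4 -0.4 -0.8] w 0.1
jaw 3.062 tx,ty,tz [-0.339 -0.229  0.907] z [-0.001 -0.    -1.   ]
spin 0.002
```

View pics/a_scene.png

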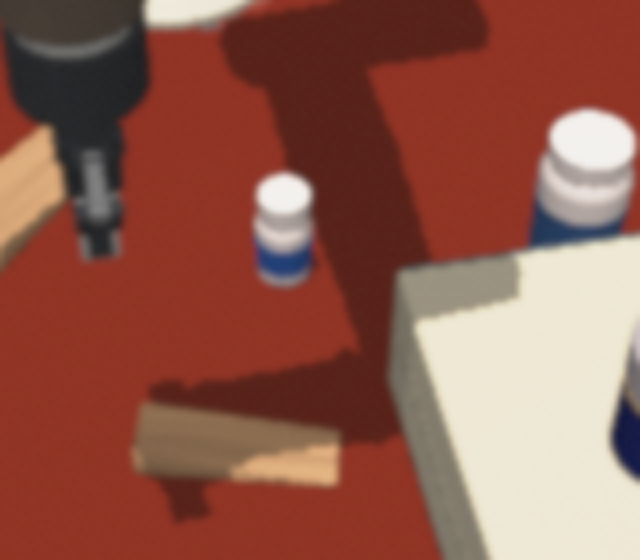

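View pics/a_top.png

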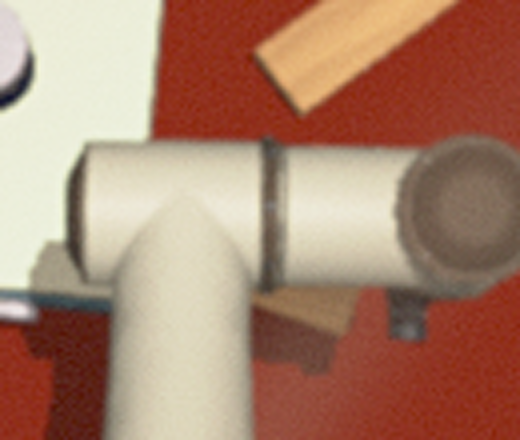

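The move was refused because every row needs a spin, so the arm has not moved. The views show the arm high over the wedge, with its cross tube reaching over the cabinet. I'll check how high that tube is before going down.

```bash
python3 -c "
from h import *
t=get_image('top');P=cloud(t);np.set_printoptions(suppress=True,precision=0)
for u,v in [(292,180),(300,180),(320,180),(330,180),(355,180),(385,182),(318,205),(315,235)]: print(u,v,P[v,u])
s=get_image('scene'); save(s,'b.png',(180,0,480,280),2)"
```

```text
292 180 [572.  46. 569.]
300 180 [572.  29. 566.]
320 180 [572. -16. 570.]
330 180 [572. -38. 574.]
355 180 [573. -93. 568.]
385 182 [ 567. -157.  590.]
318 205 [515. -11. 593.]
315 235 [451.  -5. 625.]
```

View pics/b.png

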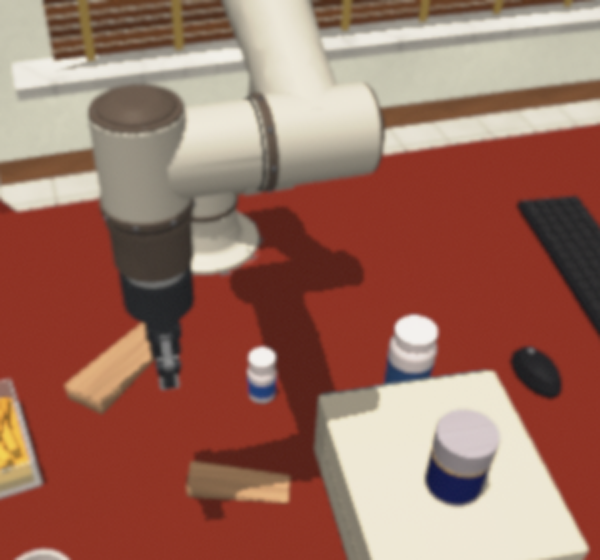

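The tube's underside is about 240 mm above the TCP, so with the fingertips at the desk it still clears the tin (227) and the cabinet. Continuing.

Request:
play_rows --targets '[{"gripper":1,"tx":-0.34,"ty":-0.23,"tz":0.1,"spin":0},{"gripper":1,"tx":-0.34,"ty":-0.23,"tz":0.2,"spin":0},{"gripper":1,"tx":-0.34,"ty":-0.23,"tz":0.4,"spin":0},{"gripper":1,"tx":-0.34,"ty":-0.23,"tz":0.6,"spin":0},{"gripper":1,"tx":-0.34,"ty":-0.23,"tz":0.72,"spin":0},{"gripper":1,"tx":-0.34,"ty":-0.23,"tz":0.8,"spin":0},{"gripper":1,"tx":-0.34,"ty":-0.23,"tz":0.84,"spin":0},{"gripper":1,"tx":-0.34,"ty":-0.23,"tz":0.84,"spin":0}]'

```text
clock: 3.12
position: [632.5, -83.7, 35.2]
ee_rot: [-0.678, 0.735, 0.0, -0.0]
contact_force: [-1.2, 0.1, -0.1]
gripper_width: 0.1
```

```bash
python3 -c "
from h import *
go([632,-84,18],3.06)
save(get_image('scene'),'c.png',(240,130,400,270),4)"
```

```text
clk 3.125 pos [632.5 -83.7  35.2] F [-1.2  0.1 -0.1] w 0.1
jaw 3.062 tx,ty,tz [0.001 0.002 0.069] z [-0.001 -0.    -1.   ]
spin 0.002
```

View pics/c.png

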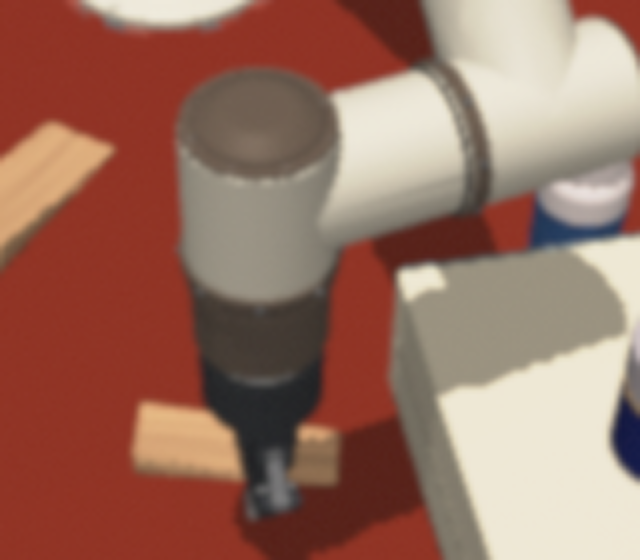

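The fingertips are beside the wedge on its far (+x) side, at about (270,505) in the crop, with free desk below. I lower and then push in -x in small steps.

Request:
play_rows --targets '[{"gripper":1,"tx":0,"ty":0,"tz":0.04,"spin":0},{"gripper":1,"tx":0,"ty":0,"tz":0.068,"spin":0},{"gripper":1,"tx":0,"ty":0,"tz":0.068,"spin":0}]'

```text
clock: 3.55
position: [632.3, -83.0, 17.6]
ee_rot: [-0.679, 0.735, 0.0, -0.001]
contact_force: [0.2, -0.0, -0.5]
gripper_width: -0.0
```

Request:
play_rows --targets '[{"gripper":1,"tx":0,"ty":0.03,"tz":0,"spin":0},{"gripper":1,"tx":0,"ty":0.055,"tz":0,"spin":0},{"gripper":1,"tx":0,"ty":0.08,"tz":0,"spin":0},{"gripper":1,"tx":0,"ty":0.105,"tz":0,"spin":0},{"gripper":1,"tx":0,"ty":0.13,"tz":0,"spin":0},{"gripper":1,"tx":0,"ty":0.15,"tz":0,"spin":0},{"gripper":1,"tx":0,"ty":0.15,"tz":0,"spin":0}]'

```text
clock: 4.42
position: [595.0, -80.0, 18.5]
ee_rot: [-0.679, 0.734, 0.0, -0.0]
contact_force: [0.3, 0.7, 1.4]
gripper_width: 0.2
```

```bash
python3 -c "
from h import *
go([592,-84,18],3.06)
save(get_image('scene'),'d.png',(240,130,400,270),4)"
```

```text
clk 4.425 pos [595.  -80.   18.5] F [0.3 0.7 1.4] w 0.2
jaw 3.063 tx,ty,tz [0.017 0.011 0.002] z [-0. -0. -1.]
spin 0.003
```

View pics/d.png

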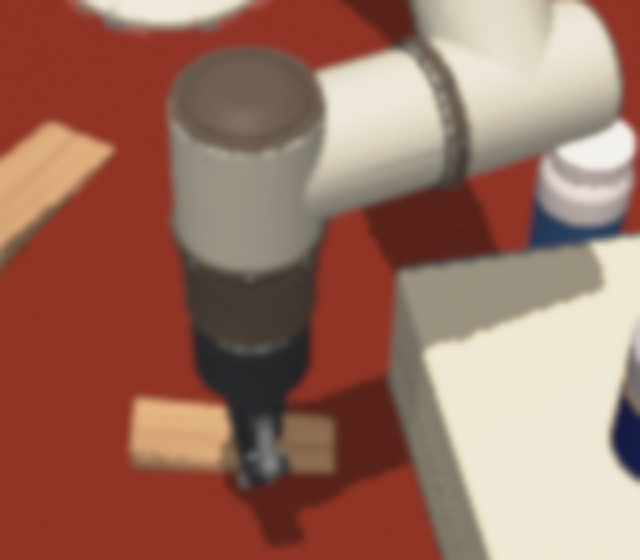

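```bash
cat >> h.py <<'E'
from scipy.optimize import minimize
def Rz(a): return np.array([[np.cos(a),-np.sin(a),0],[np.sin(a),np.cos(a),0],[0,0,1]])
W=np.array([[-70,s,z] for s in(-22.5,22.5) for z in(0,22)]+[[70,s,z] for s in(-22.5,22.5) for z in(0,2)],float)
def fitw(im,x0,foot=(566,53)):
    f=cv2.cvtColor(im["frame"],cv2.COLOR_RGB2HSV).astype(int); P=cloud(im)
    m=((f[...,0]>7)&(f[...,0]<25)&(f[...,1]>40)&(f[...,1]<215)&(f[...,2]>45))
    ign=cv2.dilate(((P[...,2]>34)|np.isnan(P[...,2])).astype(np.uint8),np.ones((5,5)))>0
    near=np.hypot(P[...,0]-x0[0],P[...,1]-x0[1])<95
    m&=near&~ign
    def g(x):
        q=w2px(im,W@Rz(x[2]).T+[x[0],x[1],0]); z=np.zeros((400,640),np.uint8)
        cv2.fillPoly(z,[cv2.convexHull(np.round(q*16).astype(np.int32))],1,shift=4); z=(z>0)&~ign
        return -(z&m).sum()/max(1,(z|m).sum())
    b=np.array(x0,float)
    for st in(1,.4,.2):
        b=minimize(g,b,method="Nelder-Mead",options=dict(initial_simplex=np.array([b]*4)+st*np.array([[0,0,0],[10,0,0],[0,10,0],[0,0,.12]]),maxiter=300)).x
    c,s=np.cos(b[2]),np.sin(b[2]); d=np.array(foot)-b[:2]
    print("wedge",b.round(3),"iou",round(-g(b),3),"heel",(b[:2]-70*np.array([c,s])).round(1),"toe",(b[:2]+70*np.array([c,s])).round(1),"foot in wedge: along",(d@[c,s]).round(1),"lat",(d@[-s,c]).round(1))
    return b
E
python3 -c "
from h import *
im=get_image('scene')
for y in (1.22,1.35,1.48): fitw(im,[562,-84,y])"
```

```text
wedge [558.629 -84.21    1.281] iou 0.965 heel [ 538.6 -151.3] toe [578.7 -17.1] foot in wedge: along 133.6 lat 32.2
wedge [558.375 -84.086   1.275] iou 0.965 heel [ 538. -151.] toe [578.8 -17.1] foot in wedge: along 133.3 lat 32.7
wedge [558.027 -84.483   1.274] iou 0.965 heel [ 537.5 -151.4] toe [578.5 -17.5] foot in wedge: along 133.8 lat 32.6
```

Only about 3.5° of turn so far, because the push point was too near the middle. I back off, shift 33 mm towards the toe and push again with slightly lower tips.

Request:
play_rows --targets '[{"gripper":1,"tx":0,"ty":-0.06,"tz":0,"spin":0},{"gripper":1,"tx":-0.07,"ty":-0.08,"tz":0,"spin":0},{"gripper":1,"tx":-0.132,"ty":-0.08,"tz":0.005,"spin":0},{"gripper":1,"tx":-0.132,"ty":-0.08,"tz":0.01,"spin":0},{"gripper":1,"tx":-0.132,"ty":-0.06,"tz":0.01,"spin":0},{"gripper":1,"tx":-0.132,"ty":-0.035,"tz":0.01,"spin":0},{"gripper":1,"tx":-0.132,"ty":-0.01,"tz":0.01,"spin":0},{"gripper":1,"tx":-0.132,"ty":0.01,"tz":0.01,"spin":0},{"gripper":1,"tx":-0.132,"ty":0.025,"tz":0.01,"spin":0},{"gripper":1,"tx":-0.132,"ty":0.025,"tz":0.01,"spin":0}]'

```text
clock: 5.78
position: [591.5, -46.7, 15.9]
ee_rot: [-0.679, 0.734, 0.0, -0.0]
contact_force: [-0.2, 0.5, -0.4]
gripper_width: -0.3
```

```bash
python3 -c "
from h import *
go([592,-84,18],3.06)
im=get_image('scene')
save(im,'e.png',(240,130,400,270),4)
for y in (1.27,1.4,1.5): fitw(im,[558,-84,y])"
```

```text
clk 5.775 pos [591.5 -46.7  15.9] F [-0.2  0.5 -0.4] w -0.3
jaw 3.063 tx,ty,tz [ 0.149 -0.014 -0.008] z [-0. -0. -1.]
spin 0.003
wedge [551.038 -84.95    1.407] iou 0.978 heel [ 539.6 -154. ] toe [562.4 -15.9] foot in wedge: along 138.5 lat 7.7
wedge [552.124 -85.569   1.386] iou 0.981 heel [ 539.2 -154.4] toe [565.  -16.8] foot in wedge: along 138.8 lat 11.9
wedge [550.564 -84.832   1.407] iou 0.978 heel [ 539.2 -153.9] toe [562.  -15.8] foot in wedge: along 138.5 lat 7.2
```

View pics/e.png

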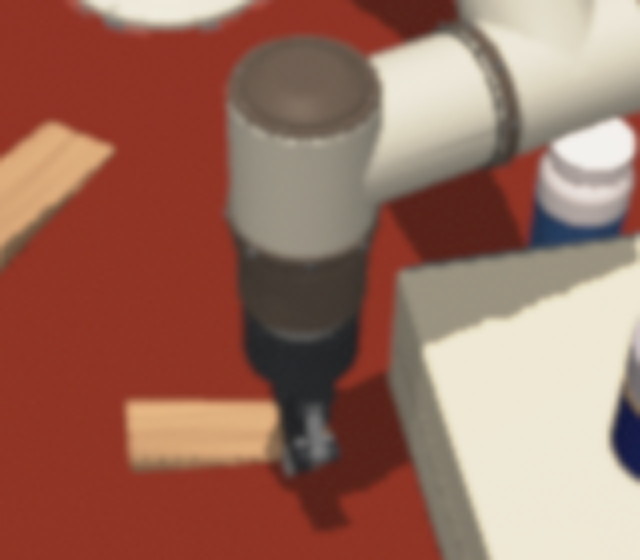

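The wedge is now at yaw about 1.40, with its axis passing about 9 mm beside the foot. A further 6 mm nudge should line it up. Then I lift and go round to behind the heel.

Request:
play_rows --targets '[{"gripper":1,"tx":0,"ty":0.015,"tz":0,"spin":0},{"gripper":1,"tx":0,"ty":0.026,"tz":0,"spin":0},{"gripper":1,"tx":0,"ty":0.026,"tz":0,"spin":0},{"gripper":1,"tx":0,"ty":-0.05,"tz":0,"spin":0},{"gripper":1,"tx":0,"ty":-0.08,"tz":-0.2,"spin":0},{"gripper":1,"tx":0.2,"ty":0,"tz":-0.4,"spin":0},{"gripper":1,"tx":0.4,"ty":0.2,"tz":-0.4,"spin":0},{"gripper":1,"tx":0.6,"ty":0.2,"tz":-0.4,"spin":0},{"gripper":1,"tx":0.6,"ty":0.2,"tz":-0.4,"spin":0}]'

```text
clock: 6.95
position: [528.3, -195.4, 116.2]
ee_rot: [-0.677, 0.736, -0.0, -0.0]
contact_force: [0.3, 0.1, -0.2]
gripper_width: 0.3
```

```bash
python3 -c "
from h import *
go([546,-180,25],3.06)
im=get_image('scene')
save(im,'f.png',(240,130,400,270),4)
for y in (1.4,1.5): fitw(im,[552,-84,y])
im=get_image('top')
save(im,'f2.png',(240,100,400,240),4)
for y in (1.4,1.5): fitw(im,[552,-84,y])
"
```

```text
clk 6.95 pos [ 528.3 -195.4  116.2] F [ 0.3  0.1 -0.2] w 0.3
jaw 3.057 tx,ty,tz [-0.068 -0.065  0.365] z [-0. -0. -1.]
spin -0.004
wedge [547.976 -86.452   1.447] iou 0.969 heel [ 539.3 -155.9] toe [556.6 -17. ] foot in wedge: along 140.6 lat -0.6
wedge [547.061 -87.156   1.467] iou 0.964 heel [ 539.8 -156.8] toe [554.3 -17.5] foot in wedge: along 141.4 lat -4.3
wedge [552.  -84.    1.4] iou -0.0 heel [ 540.1 -153. ] toe [563.9 -15. ] foot in wedge: along 137.4 lat 9.5
wedge [552.  -84.    1.5] iou -0.0 heel [ 547.  -153.8] toe [557.  -14.2] foot in wedge: along 137.6 lat -4.3
```

View pics/f.png

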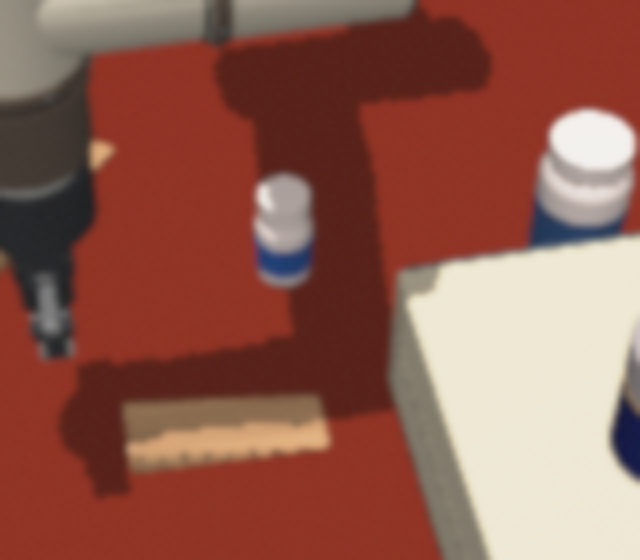

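View pics/f2.png

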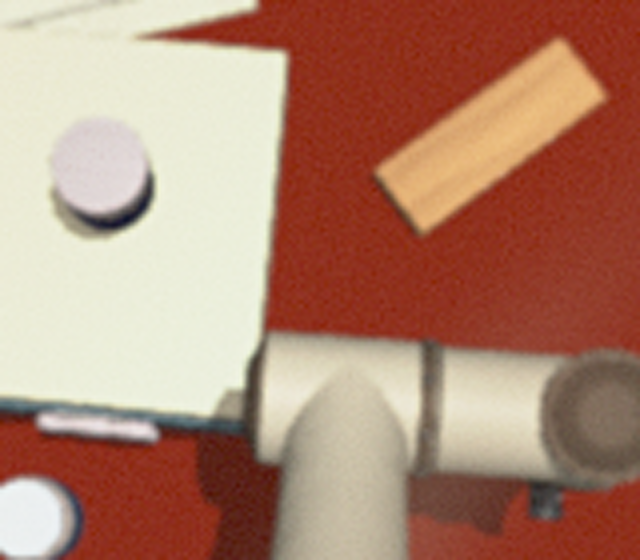

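The wedge axis now runs through the foot, at yaw about 1.455. The heel is at (539.5,-156.3). I go down behind it with the jaw axis square to the wedge.

```bash
python3 -c "
from h import *
go([536.5,-184,22],3.026)"
```

```text
clk 7.05 pos [ 529.8 -192.9  115.9] F [1.2 0.3 0.2] w 0.4
jaw 3.061 tx,ty,tz [-0.038 -0.024  0.375] z [ 0.  0. -1.]
spin 0.044
```

Request:
play_rows --targets '[{"gripper":1,"tx":-0.03,"ty":-0.024,"tz":0.15,"spin":0.044},{"gripper":1,"tx":-0.03,"ty":-0.024,"tz":0.28,"spin":0.044},{"gripper":1,"tx":-0.03,"ty":-0.024,"tz":0.37,"spin":0.044},{"gripper":1,"tx":-0.03,"ty":-0.024,"tz":0.375,"spin":0.044},{"gripper":1,"tx":-0.03,"ty":-0.024,"tz":0.375,"spin":0.044}]'

```text
clock: 7.68
position: [537.6, -184.5, 22.6]
ee_rot: [-0.666, 0.746, -0.0, 0.0]
contact_force: [-0.6, -0.2, 1.6]
gripper_width: 0.1
```

```bash
python3 -c "
from h import *
go([536.5,-184,22],3.026)
im=get_image('scene')
save(im,'g.png',(240,130,400,270),4)
for y in (1.4,1.5): fitw(im,[548,-86,y])
"
```

```text
clk 7.675 pos [ 537.6 -184.5   22.6] F [-0.6 -0.2  1.6] w 0.1
jaw 3.03 tx,ty,tz [-0.002  0.005  0.002] z [ 0.001 -0.    -1.   ]
spin 0.005
wedge [547.451 -87.133   1.46 ] iou 0.97 heel [ 539.7 -156.7] toe [555.2 -17.6] foot in wedge: along 141.3 lat -3.0
wedge [547.799 -86.954   1.463] iou 0.97 heel [ 540.2 -156.5] toe [555.4 -17.4] foot in wedge: along 141.1 lat -3.0
```

View pics/g.png

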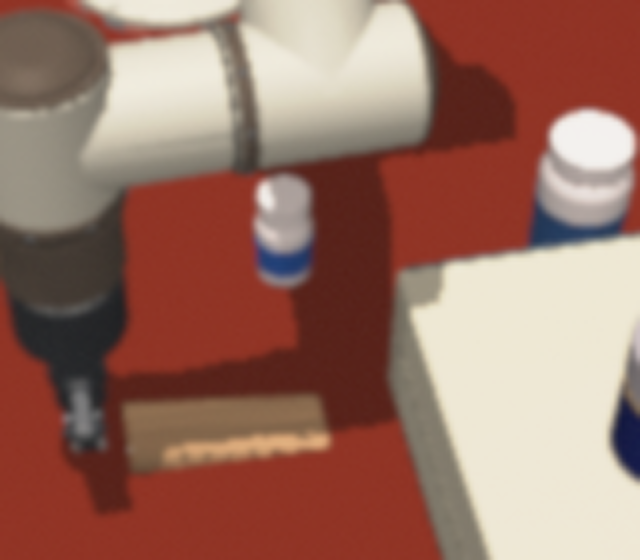

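Request:
play_rows --targets '[{"gripper":1,"tx":-0.04,"ty":0,"tz":0,"spin":0},{"gripper":1,"tx":-0.07,"ty":0,"tz":0,"spin":0},{"gripper":1,"tx":-0.1,"ty":0,"tz":0,"spin":0},{"gripper":1,"tx":-0.13,"ty":0,"tz":0,"spin":0},{"gripper":1,"tx":-0.16,"ty":0,"tz":0,"spin":0},{"gripper":1,"tx":-0.19,"ty":0,"tz":0,"spin":0},{"gripper":1,"tx":-0.22,"ty":0,"tz":0,"spin":0},{"gripper":1,"tx":-0.25,"ty":0,"tz":0,"spin":0},{"gripper":1,"tx":-0.27,"ty":0,"tz":0,"spin":0},{"gripper":1,"tx":-0.27,"ty":0,"tz":0,"spin":0}]'

```text
clock: 8.98
position: [544.3, -117.7, 22.0]
ee_rot: [-0.666, 0.746, 0.0, 0.0]
contact_force: [-0.3, -0.5, -0.0]
gripper_width: 0.0
```

```bash
python3 -c "
from h import *
go([566,53,22],3.026)
im=get_image('scene')
save(im,'h.png',(240,130,400,270),4)
for y in (1.4,1.5): fitw(im,[554,-36,y])
"
```

```text
clk 8.975 pos [ 544.3 -117.7   22. ] F [-0.3 -0.5 -0. ] w 0.0
jaw 3.028 tx,ty,tz [-0.688 -0.009 -0.   ] z [-0.  0. -1.]
spin 0.003
wedge [553.302 -33.704   1.432] iou 0.983 heel [ 543.6 -103. ] toe [563.   35.6] foot in wedge: along 87.6 lat -0.6
wedge [553.349 -34.139   1.434] iou 0.983 heel [ 543.8 -103.5] toe [562.9  35.2] foot in wedge: along 88.0 lat -0.6
```

View pics/h.png

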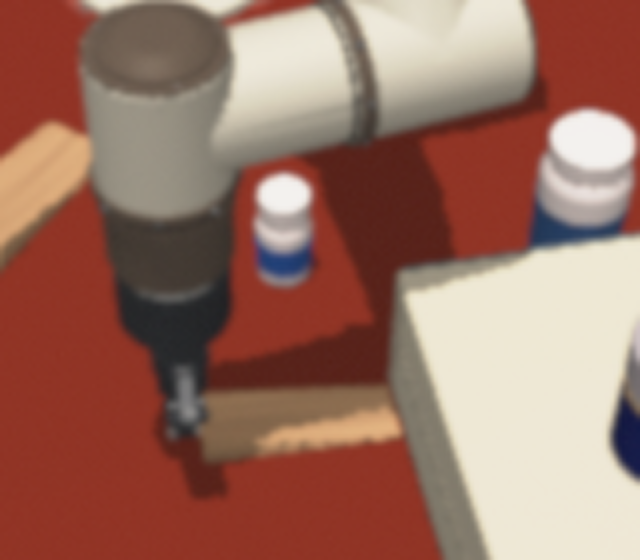

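The wedge is aligned: yaw 1.43, foot offset under 1 mm, toe at the cabinet edge. I push about 24 mm more freely, then go in small steps watching the force.

Request:
play_rows --targets '[{"gripper":1,"tx":-0.03,"ty":0,"tz":0,"spin":0},{"gripper":1,"tx":-0.06,"ty":0,"tz":0,"spin":0},{"gripper":1,"tx":-0.08,"ty":0,"tz":0,"spin":0},{"gripper":1,"tx":-0.096,"ty":0,"tz":0,"spin":0},{"gripper":1,"tx":-0.096,"ty":0,"tz":0,"spin":0}]'

```text
clock: 9.65
position: [547.2, -93.9, 22.1]
ee_rot: [-0.666, 0.746, -0.0, 0.0]
contact_force: [-0.2, -0.3, -0.1]
gripper_width: 0.1
```

Request:
play_rows --targets '[{"gripper":1,"tx":-0.008,"ty":0,"tz":0,"spin":0},{"gripper":1,"tx":-0.016,"ty":0,"tz":0,"spin":0},{"gripper":1,"tx":-0.016,"ty":0,"tz":0,"spin":0}]'

```text
clock: 10.02
position: [547.5, -90.2, 22.1]
ee_rot: [-0.666, 0.746, -0.0, 0.0]
contact_force: [0.4, 0.0, -0.0]
gripper_width: -0.1
```

Request:
play_rows --targets '[{"gripper":1,"tx":-0.008,"ty":0,"tz":0,"spin":0},{"gripper":1,"tx":-0.016,"ty":0,"tz":0,"spin":0},{"gripper":1,"tx":-0.016,"ty":0,"tz":0,"spin":0}]'

```text
clock: 10.4
position: [548.0, -86.1, 22.1]
ee_rot: [-0.666, 0.746, 0.0, 0.0]
contact_force: [0.1, 0.5, 0.9]
gripper_width: 0.2
```

Request:
play_rows --targets '[{"gripper":1,"tx":-0.008,"ty":0,"tz":0,"spin":0},{"gripper":1,"tx":-0.012,"ty":0,"tz":0,"spin":0},{"gripper":1,"tx":-0.012,"ty":0,"tz":0,"spin":0}]'

```text
clock: 10.78
position: [548.3, -83.2, 22.1]
ee_rot: [-0.666, 0.746, -0.0, 0.0]
contact_force: [0.1, 0.7, 0.7]
gripper_width: -0.0
```

Request:
play_rows --targets '[{"gripper":1,"tx":-0.008,"ty":0,"tz":0,"spin":0},{"gripper":1,"tx":-0.012,"ty":0,"tz":0,"spin":0},{"gripper":1,"tx":-0.012,"ty":0,"tz":0,"spin":0}]'

```text
clock: 11.15
position: [548.7, -80.2, 22.1]
ee_rot: [-0.666, 0.746, -0.0, 0.0]
contact_force: [-1.3, -0.0, -0.5]
gripper_width: 0.2
```

Request:
play_rows --targets '[{"gripper":1,"tx":-0.008,"ty":0,"tz":0,"spin":0},{"gripper":1,"tx":-0.012,"ty":0,"tz":0,"spin":0},{"gripper":1,"tx":-0.012,"ty":0,"tz":0,"spin":0}]'

```text
clock: 11.52
position: [549.0, -77.3, 22.1]
ee_rot: [-0.666, 0.746, -0.0, 0.0]
contact_force: [0.5, 0.1, -0.7]
gripper_width: 0.1
```

Request:
play_rows --targets '[{"gripper":1,"tx":-0.008,"ty":0,"tz":0,"spin":0},{"gripper":1,"tx":-0.01,"ty":0,"tz":0,"spin":0},{"gripper":1,"tx":-0.01,"ty":0,"tz":0,"spin":0}]'

```text
clock: 11.9
position: [549.3, -74.8, 22.1]
ee_rot: [-0.666, 0.746, -0.0, 0.0]
contact_force: [-0.8, -0.2, -0.2]
gripper_width: 0.1
```

Request:
play_rows --targets '[{"gripper":1,"tx":-0.006,"ty":0,"tz":0,"spin":0},{"gripper":1,"tx":-0.008,"ty":0,"tz":0,"spin":0},{"gripper":1,"tx":-0.008,"ty":0,"tz":0,"spin":0}]'

```text
clock: 12.28
position: [549.5, -72.8, 22.1]
ee_rot: [-0.666, 0.746, 0.0, 0.0]
contact_force: [-0.2, -0.2, -0.5]
gripper_width: 0.1
```

```bash
python3 -c "
from h import *
go([566,53,22],3.026)
im=get_image('scene')
save(im,'i.png',(240,130,400,270),4)
for y in (1.4,1.5): fitw(im,[560,8,y])
"
```

```text
clk 12.275 pos [549.5 -72.8  22.1] F [-0.2 -0.2 -0.5] w 0.1
jaw 3.028 tx,ty,tz [-0.508 -0.009  0.   ] z [ 0.  0. -1.]
spin 0.003
wedge [558.166   8.422   1.436] iou 0.986 heel [548.8 -60.9] toe [567.6  77.8] foot in wedge: along 45.2 lat -1.8
wedge [557.988   9.659   1.441] iou 0.986 heel [548.9 -59.7] toe [567.1  79.1] foot in wedge: along 44.0 lat -2.3
```

View pics/i.png

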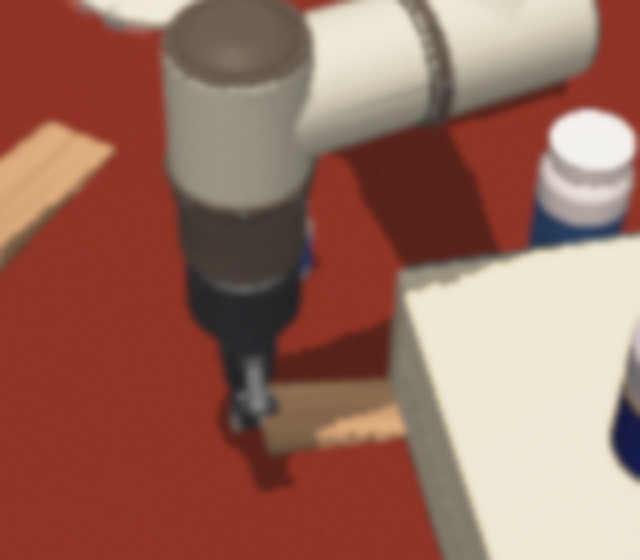

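The wedge slides under the corner well centred, with about 44 mm along and no resistance yet. Continuing in 2 mm steps.

Request:
play_rows --targets '[{"gripper":1,"tx":-0.006,"ty":0,"tz":0,"spin":0},{"gripper":1,"tx":-0.008,"ty":0,"tz":0,"spin":0},{"gripper":1,"tx":-0.008,"ty":0,"tz":0,"spin":0}]'

```text
clock: 12.7
position: [549.7, -70.9, 22.1]
ee_rot: [-0.666, 0.746, 0.0, -0.0]
contact_force: [-0.6, 0.0, -0.8]
gripper_width: 0.2
```

Request:
play_rows --targets '[{"gripper":1,"tx":-0.006,"ty":0,"tz":0,"spin":0},{"gripper":1,"tx":-0.008,"ty":0,"tz":0,"spin":0},{"gripper":1,"tx":-0.008,"ty":0,"tz":0,"spin":0}]'

```text
clock: 13.08
position: [549.7, -69.2, 22.1]
ee_rot: [-0.666, 0.746, 0.0, -0.0]
contact_force: [0.6, -3.0, 0.9]
gripper_width: 0.2
```

Request:
play_rows --targets '[{"gripper":1,"tx":-0.002,"ty":0,"tz":0,"spin":0},{"gripper":1,"tx":-0.002,"ty":0,"tz":0,"spin":0}]'

```text
clock: 13.32
position: [549.8, -68.7, 22.1]
ee_rot: [-0.666, 0.746, 0.0, -0.0]
contact_force: [-1.5, -4.7, 1.3]
gripper_width: 0.2
```

```bash
python3 -c "
from h import *
F=[]
for i in range(5):
    im=get_image('scene'); F.append(read_state()['contact_force'])
print(np.round(F,1),np.mean(F,0).round(2)); fitw(im,[560,12,1.44])"
```

```text
[[ 0.1 -3.9  1. ]
 [-1.  -5.   0.3]
 [-0.9 -5.   0.6]
 [-0.8 -4.   0.4]
 [-0.  -4.4 -0.2]] [-0.55 -4.46  0.42]
wedge [559.375  15.542   1.482] iou 0.978 heel [553.2 -54.2] toe [565.5  85.3] foot in wedge: along 37.9 lat -3.3
```

The push force is a steady 4.5 N, so the wedge is snug. I back off, lift and measure.

Request:
play_rows --targets '[{"gripper":1,"tx":0.04,"ty":0,"tz":0,"spin":0},{"gripper":1,"tx":0.1,"ty":0,"tz":0,"spin":0},{"gripper":1,"tx":0.2,"ty":0,"tz":-0.2,"spin":0},{"gripper":1,"tx":0.2,"ty":0,"tz":-0.4,"spin":0},{"gripper":1,"tx":0.2,"ty":0,"tz":-0.6,"spin":0},{"gripper":1,"tx":0.2,"ty":0,"tz":-0.68,"spin":0},{"gripper":1,"tx":0.2,"ty":0,"tz":-0.68,"spin":0}]'

```text
clock: 14.45
position: [545.1, -118.6, 193.8]
ee_rot: [-0.666, 0.746, -0.001, 0.002]
contact_force: [-0.5, 0.4, 0.0]
gripper_width: 0.1
```

```bash
cat >> h.py <<'E'
C=np.array([[a,b,131] for a in(-150,150) for b in(-125,125)],float)
def fitc(im):
    f=cv2.cvtColor(im["frame"],cv2.COLOR_RGB2HSV).astype(int); P=cloud(im)
    top=((abs(P[...,2]-131)<12)&(f[...,1]<60)&(f[...,2]>90)&(abs(P[...,0]-700)<230)).astype(np.uint8)
    k,l,st,c=cv2.connectedComponentsWithStats(top); i=1+np.argmax(st[1:,4]); z=(l==i).astype(np.uint8)
    c,_=cv2.findContours(z,cv2.RETR_EXTERNAL,cv2.CHAIN_APPROX_NONE); z[:]=0; cv2.fillPoly(z,[cv2.convexHull(max(c,key=cv2.contourArea))],1)
    def g(x):
        m=np.zeros((400,640),np.uint8); cv2.fillPoly(m,[cv2.convexHull(np.round(w2px(im,C@Rz(x[2]).T+[x[0],x[1],0])*16).astype(np.int32))],1,shift=4)
        return -(m&z).sum()/(m|z).sum()
    b=np.array([702,145,-.083])
    for s in(1,.3,.1): b=minimize(g,b,method="Nelder-Mead",options=dict(initial_simplex=np.array([b]*4)+s*np.array([[0,0,0],[8,0,0],[0,8,0],[0,0,.05]]))).x
    print("cab",b.round(3),round(-g(b),3),"foot",(b[:2]+Rz(b[2])[:2,:2]@[-128,-103]).round(1)); 
    q=P[l==i]; A=np.c_[q[:,:2]-[702,145],np.ones(len(q))]; r=np.linalg.lstsq(A,q[:,2],rcond=None)[0]; print("plane slope x,y per m",(r[:2]*1000).round(1),r[2].round(1))
E
python3 -c "
from h import *
go([566,53,185],3.026)
for n in ('scene','top'):
    im=get_image(n); save(im,'j_'+n+'.png',s=1.25); fitw(im,[560,12,1.45]); fitc(im)
"
```

```text
clk 14.45 pos [ 545.1 -118.6  193.8] F [-0.5  0.4  0. ] w 0.1
jaw 3.027 tx,ty,tz [-0.691 -0.005  0.036] z [ 0.005  0.001 -1.   ]
spin 0.002
wedge [557.766  12.22    1.456] iou 0.981 heel [549.7 -57.3] toe [565.8  81.8] foot in wedge: along 41.5 lat -3.5
cab [ 9.66e+02  3.45e+02 -8.33e-01] -0.0 foot [803.7 370.4]
plane slope x,y per m [-4.  4.] 132.0
wedge [560.    12.     1.45] iou -0.0 heel [551.6 -57.5] toe [568.4  81.5] foot in wedge: along 41.4 lat -1.0
cab [1030.198  411.568   -2.204] -0.0 foot [1022.9  575.7]
plane slope x,y per m [4.6 0.7] 130.6h.py:68: RuntimeWarning: overflow encountered in scalar negative
  return -(m&z).sum()/(m|z).sum()
```

View pics/j_scene.png

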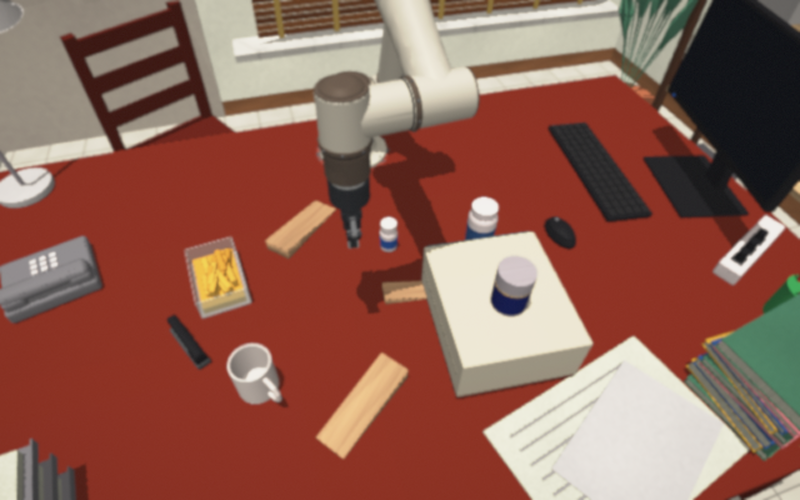

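The wedge sits under the corner at (405,291), and the cabinet, tin and the rest look unmoved. Next I fix the cabinet fit (an unsigned sign bug) and move above the press point.

```bash
sed -i 's/return -(m&z).sum()\/(m|z).sum()/return -float((m\&z).sum())\/float((m|z).sum())/' h.py; python3 -c "
from h import *
fitc(get_image('scene'))"
```

```text
cab [ 7.04969e+02  1.43982e+02 -9.60000e-02] 0.984 foot [567.7  53.7]
plane slope x,y per m [-4.1  4. ] 132.0
```

Request:
play_rows --targets '[{"gripper":1,"tx":-0.2,"ty":0,"tz":0,"spin":0},{"gripper":1,"tx":-0.4,"ty":-0.005,"tz":0,"spin":0},{"gripper":1,"tx":-0.6,"ty":-0.005,"tz":0,"spin":0},{"gripper":1,"tx":-0.69,"ty":-0.005,"tz":0.03,"spin":0},{"gripper":1,"tx":-0.69,"ty":-0.005,"tz":0.1,"spin":0},{"gripper":1,"tx":-0.69,"ty":-0.005,"tz":0.14,"spin":0},{"gripper":1,"tx":-0.69,"ty":-0.005,"tz":0.14,"spin":0}]'

```text
clock: 15.48
position: [564.3, 52.3, 155.4]
ee_rot: [-0.666, 0.746, 0.001, -0.002]
contact_force: [-0.3, -0.4, 0.2]
gripper_width: -0.4
```

```bash
python3 -c "
from h import *
go([566,53,145],3.026)
im=get_image('scene'); save(im,'k.png',(270,130,470,290),3.5)
"
```

```text
clk 15.475 pos [564.3  52.3 155.4] F [-0.3 -0.4  0.2] w -0.4
jaw 3.027 tx,ty,tz [-0.004 -0.007  0.042] z [-0.003 -0.001 -1.   ]
spin 0.001
```

View pics/k.png

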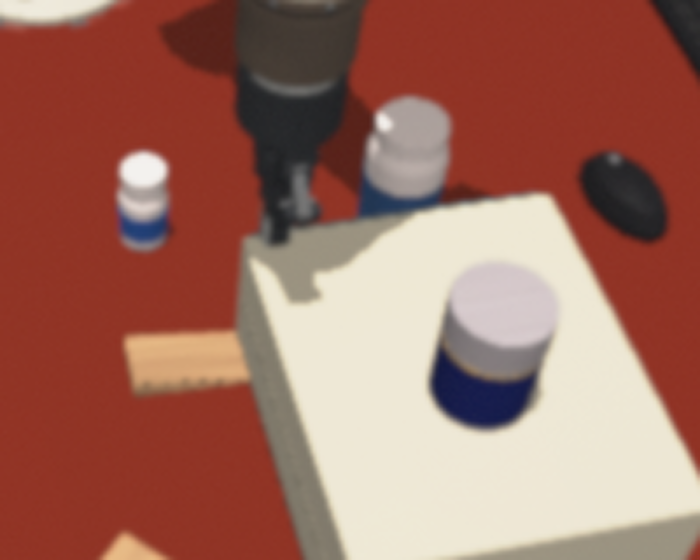

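The tips hover over the cabinet's top at its front right corner, at (278,235) in the crop. I lower until they touch.

Request:
play_rows --targets '[{"gripper":1,"tx":-0.003,"ty":-0.006,"tz":0.02,"spin":0},{"gripper":1,"tx":-0.003,"ty":-0.006,"tz":0.032,"spin":0},{"gripper":1,"tx":-0.003,"ty":-0.006,"tz":0.032,"spin":0}]'

```text
clock: 15.9
position: [566.6, 53.5, 148.9]
ee_rot: [-0.666, 0.746, 0.0, -0.0]
contact_force: [0.1, -0.2, -0.5]
gripper_width: -0.2
```

Request:
play_rows --targets '[{"gripper":1,"tx":0,"ty":0,"tz":0.006,"spin":0},{"gripper":1,"tx":0,"ty":0,"tz":0.006,"spin":0}]'

```text
clock: 16.15
position: [566.6, 53.7, 147.6]
ee_rot: [-0.666, 0.746, 0.0, 0.0]
contact_force: [0.6, 0.1, 0.1]
gripper_width: -0.0
```

Request:
play_rows --targets '[{"gripper":1,"tx":0,"ty":0,"tz":0.006,"spin":0},{"gripper":1,"tx":0,"ty":0,"tz":0.006,"spin":0}]'

```text
clock: 16.4
position: [566.6, 53.7, 145.9]
ee_rot: [-0.666, 0.746, 0.0, -0.0]
contact_force: [0.2, -0.2, 0.6]
gripper_width: -0.1
```

Request:
play_rows --targets '[{"gripper":1,"tx":0,"ty":0,"tz":0.004,"spin":0},{"gripper":1,"tx":0,"ty":0,"tz":0.004,"spin":0}]'

```text
clock: 16.65
position: [566.6, 53.7, 145.0]
ee_rot: [-0.666, 0.746, 0.0, -0.0]
contact_force: [-1.0, -0.1, -0.7]
gripper_width: -0.1
```

Request:
play_rows --targets '[{"gripper":1,"tx":0,"ty":0,"tz":0.003,"spin":0},{"gripper":1,"tx":0,"ty":0,"tz":0.003,"spin":0}]'

```text
clock: 16.9
position: [566.8, 53.7, 144.6]
ee_rot: [-0.666, 0.746, -0.0, 0.0]
contact_force: [-0.1, -0.7, 1.8]
gripper_width: -0.4
```

Request:
play_rows --targets '[{"gripper":1,"tx":0,"ty":0,"tz":0.003,"spin":0},{"gripper":1,"tx":0,"ty":0,"tz":0.003,"spin":0}]'

```text
clock: 17.15
position: [566.8, 53.7, 144.4]
ee_rot: [-0.666, 0.746, -0.0, 0.0]
contact_force: [-1.4, 0.6, 5.4]
gripper_width: 0.1
```

It is in contact and already firm: 5.4 N with 0.2 mm of sink. I go to about 10 N and hold for over a second.

Request:
play_rows --targets '[{"gripper":1,"tx":0,"ty":0,"tz":0.004,"spin":0},{"gripper":1,"tx":0,"ty":0,"tz":0.004,"spin":0}]'

```text
clock: 17.4
position: [566.8, 53.6, 144.4]
ee_rot: [-0.666, 0.746, -0.0, 0.0]
contact_force: [-4.5, -0.3, 10.6]
gripper_width: 0.2
```

Request:
play_rows --targets '[{"gripper":1,"tx":0,"ty":0,"tz":0.001,"spin":0},{"gripper":1,"tx":0,"ty":0,"tz":0.001,"spin":0},{"gripper":1,"tx":0,"ty":0,"tz":0.001,"spin":0},{"gripper":1,"tx":0,"ty":0,"tz":0.001,"spin":0},{"gripper":1,"tx":0,"ty":0,"tz":0.001,"spin":0},{"gripper":1,"tx":0,"ty":0,"tz":0.001,"spin":0},{"gripper":1,"tx":0,"ty":0,"tz":0.001,"spin":0},{"gripper":1,"tx":0,"ty":0,"tz":0.001,"spin":0},{"gripper":1,"tx":0,"ty":0,"tz":0.001,"spin":0},{"gripper":1,"tx":0,"ty":0,"tz":0.001,"spin":0}]'

```text
clock: 18.65
position: [566.8, 53.6, 144.4]
ee_rot: [-0.666, 0.746, -0.0, 0.0]
contact_force: [-4.1, 0.1, 10.3]
gripper_width: -0.1
```

Request:
play_rows --targets '[{"gripper":1,"tx":0,"ty":0,"tz":-0.01,"spin":0},{"gripper":1,"tx":0,"ty":0,"tz":-0.06,"spin":0},{"gripper":1,"tx":0,"ty":0,"tz":-0.2,"spin":0},{"gripper":1,"tx":0.2,"ty":0,"tz":-0.3,"spin":0},{"gripper":1,"tx":0.4,"ty":0,"tz":-0.3,"spin":0},{"gripper":1,"tx":0.6,"ty":0,"tz":-0.3,"spin":0},{"gripper":1,"tx":0.8,"ty":0,"tz":-0.3,"spin":0},{"gripper":1,"tx":0.9,"ty":0,"tz":-0.3,"spin":0},{"gripper":1,"tx":0.9,"ty":0,"tz":-0.3,"spin":0}]'

```text
clock: 19.77
position: [540.9, -171.5, 217.6]
ee_rot: [-0.665, 0.747, -0.0, 0.0]
contact_force: [-0.1, -0.0, 0.5]
gripper_width: -0.1
```

```bash
python3 -c "
from h import *
go([566,53,145],3.026)
im=get_image('scene'); save(im,'l.png',(200,100,500,310),2.6); fitc(im); fitw(im,[558,12,1.45])
t=get_image('top'); save(t,'l2.png',s=1.25); fitc(t)
"
```

```text
clk 19.775 pos [ 540.9 -171.5  217.6] F [-0.1 -0.   0.5] w -0.1
jaw 3.025 tx,ty,tz [-0.903  0.005  0.29 ] z [ 0. -0. -1.]
spin -0.001
cab [ 7.05082e+02  1.43541e+02 -8.10000e-02] 0.985 foot [569.2  51.2]
plane slope x,y per m [-3.9  3.7] 132.0
wedge [557.167  12.722   1.475] iou 0.971 heel [550.4 -57. ] toe [563.9  82.4] foot in wedge: along 40.9 lat -4.9
cab [ 6.98213e+02  1.46773e+02 -9.20000e-02] 0.952 foot [561.3  56. ]
plane slope x,y per m [ 2.2 -0.3] 130.6
```

View pics/l.png

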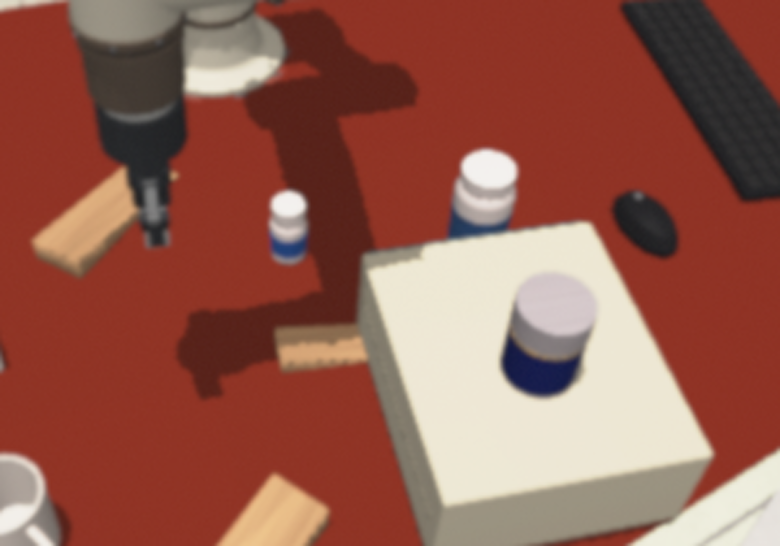

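View pics/l2.png

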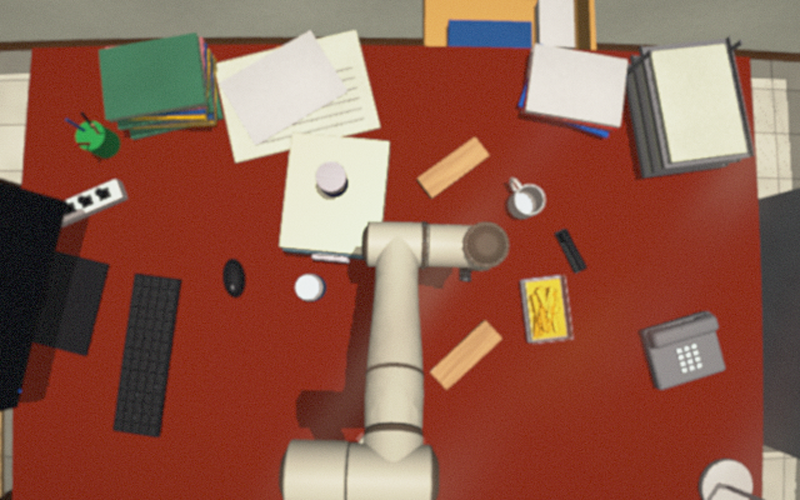

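```bash
python3 -c "
from bench import job_done
print(job_done())"
```

```text
the job is handed in; nothing more can be done
None
```

The smallest wedge is now under the worn front right foot, the cabinet passed the press test, and I handed the job in after about 20 s of the 54 s.

- **Pushing:** I turned the wedge with light sideways nudges near its toe until its axis ran through the foot. I then pushed the heel until the resistance held at about 4.5 N, which is snug. The foot rests about 41 mm ahead of the wedge's middle and about 4 mm off its centre line.
- **Press test:** I held about 10.5 N above the foot for about 1.25 s. The fingertips stayed at the same height from 5.4 N to 10.3 N, so it no longer rocks.
- **Cabinet and other things:** In the scene view the cabinet's fitted position is within about 1 mm of where it began. The tin and the other things look unmoved in the last pictures.
- **Checks that disagreed:**
  - In the last top view the arm hid the cabinet's front right corner. That fit was poorer and came out about 4 mm off, so I relied on the scene view.
  - While pressing, about 4 N of sideways force also showed.
  - One move call was refused for rows missing the spin value. Nothing moved, and I sent it again.

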